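# Stop the oscilloscope rocking with a wedge

## Task

The oscilloscope rocks because its front-left screw foot is jammed too short. With the fingertips, gently push the yellow wedge along the bench, thin end first, under that foot until the foot sits snugly on it, without lifting or shoving the instrument; then press down firmly on the rubber corner cap above that foot to check that it no longer rocks, and come away. Only push and press: do not grip or lift the wedge, and leave the other things on the bench where they are.

Things in the scene. Friction and masses are not known exactly. Their poses are not given: they have to be found in the camera images.
- scope: Bench oscilloscope, ivory case 140 (x) x 310 (y) x 150 mm, about 3 kg, loose. Origin: on the bench under its middle; x to its rear (away from the robot), y to its left as the user sees it, z up. Case underside 16 mm, top 166 mm above the bench. Stands on feet at (-63,-130), (63,130), (63,-130) mm; the fourth hangs clear. Unshimmed it rocks over the other diagonal when pressed (3 N) on the corner above that one.
- short_foot: The short foot at the scope's front-left corner: black square rubber pad 24 x 24 x 6 mm on a brass screw, under the corner cap, at (-63, 130) mm in the scope's frame, axes as the scope's. Jammed: it does not screw or push in or out. Origin: centre of the pad's underside, which hangs 5 to 10 mm above the bench (differs from start to start).
- foot_pad (a point): The same point: centre of the underside of the short foot's pad. The pad's front edge is 12 mm and the corner cap's front edge 13 mm from it towards the scope's front (-x).
- corner_cap: Orange rubber cap on the scope's front-left top corner, fixed to it, 46 x 46 mm (the other three corners have the same caps). Origin: centre of its flat top, 170 mm above the bench. This is where to press for the check, clearly harder than the 3 N at which the unshimmed scope rocks: 6 to 15 N.
- wedge: Yellow plastic wedge, ribbed top, loose, about 90 g, 130 mm long (x), 44 mm wide (y). Origin: centre of its underside; x points to the thin end. The top slopes evenly from 2 mm thick at the thin end (x = +65 mm) to 20 mm at the upright square back face (x = -65 mm). At first it lies in front of the short foot, thin end roughly towards it, some 10 to 50 mm short of it, up to 20 mm aside, turned up to 0.2 rad.
- wedge_back (a point): Middle of the wedge's upright back face, 10 mm above the bench: where to push. The wedge slides with about 0.5 N; once the foot bears on it the push needed climbs steeply, past 6 N within 1 to 2 mm of travel, which is snug; from about 30 N the whole scope is shoved along.
- multimeter: Orange and grey multimeter lying flat at the left, 190 x 90 x 38 mm; origin at the centre of its underside. Leave alone.
- screwdriver: Screwdriver lying on the bench to the left of the wedge, about 200 mm long. Leave alone.
- capacitor: Blue can capacitor standing in front of the scope's middle, 35 mm across, 64 mm high; origin at the centre of its underside. Leave alone.
- solder_reel: Grey solder reel standing in front of the scope's right half, 56 mm across, 46 mm high; origin at the centre of its underside. Leave alone.
- pen_pot: Blue pot of pens at the right, 80 mm across, 160 mm high with the pens; origin at the centre of its underside. Leave alone.
- toroid: Copper toroidal transformer core lying flat at the right, 84 mm across, 34 mm high; origin at the centre of its underside. Leave alone.
Things that resemble listed ones, but are neither listed nor needed, are in the scene too. Of the things that look like the wedge, the middle-sized one is meant.

How it is judged:
By the outcome, as a careful person would: the job done as asked, in the order asked, and still so for the second after the job is handed in, with the robot touching nothing.
It also fails if it takes over 67 s, if anything falls off the work surface, if the arm or the gripper's body presses on something with over 40 N, if the wrist force passes 120 N, or if a joint passes its speed limit or range.

## Robot

A 6-joint arm with a two-finger parallel gripper is mounted at the origin on the work surface. World frame = base frame: x ahead of the robot, y to its left, z up, the work surface at z = 0. Lengths are in mm, angles in degrees, forces in N, time in s.
With the tool pointing down it reaches from about 300 to 850 mm from the base axis. Payload 4.2 kg.
Tool frame: the origin (TCP) lies between the finger pads; the fingertips stand 22 mm ahead of it and the grasp point (between the pads) lies 3 mm ahead of it; z points along the fingers, y is the direction in which the jaws open and shut (so a half turn about z gives the same grasp; the last joint's range is limited). The gripper opens to 91 mm and grips with 3 to 60 N. Pads are 32 mm wide; open, the fingers measure 118 mm over their backs; the gripper's body (76 mm by 178 mm) begins 60 mm behind the grasp point.
Start: joints at [73.797, 18.312, 89.639, -0, 72.044, -1.146], TCP at [149.378, 555.272, 235.976] pointing down, gripper open.
Joint ranges: [-177.97, 177.97], [-48.28, 115.42], [12.27, 149.76], [-77.06, 257.06], [2.81, 150.46], [-146.56, 146.56]. Speed limits (degrees/s): [147.25, 147.25, 180, 180, 180, 180].

## Interface

Orientations are given as [roll, pitch, yaw] about the fixed x, y, z axes, in that order (R = Rz(yaw) Ry(pitch) Rx(roll)).
In Python, from workcell import * gives the robot as it stands.
- The arm moves only by the shell command python3 -m jog 'ROWS' [OPENING] [FORCE]. ROWS is text: rows parted by semicolons, each of 6 numbers parted by spaces: the shift along the tool's x, y, z in units of 0.5 m (1.0 is 0.5 m), then the turn, a rotation vector about the tool's x, y, z in units of pi/2 rad (1.0 is pi/2 rad). A call has 1 to 20 rows; each row is the pose to reach, as a shift and turn from the pose measured when the call began, along the tool's axes at that moment; what a row does not reach only later rows make up. A row lasts 1/12 s, in which the tool goes at most 41.7 mm and 7.16 degrees, less where a joint would pass 70% of its speed; a pose out of reach is approached as far as the arm can. A call with a number of a shift or a turn outside -1 to 1 is refused whole. A call with a gripper value outside its range is refused whole. OPENING is the opening, from -1 (shut) to 1 (fully open), set as the call begins (- or left out, the last holds). The fingers move at their own pace and stop on an object; FORCE is the grip in N (left out, the last holds). Time passes only in rows, so rows that repeat a pose let the fingers close. It gives the time, the measured TCP pose, the force and the opening at its end, in the units of the state.
- state(): the state, without advancing time (a new reading comes with each control period).
- grab_frame(name): name is "side" or "top"; returns the picture (480x640x3 uint8, red, green, blue); there is no depth.
- calibration(name): a dict with "mtx" (3x3 intrinsics, pixels), "rvec" (rotation vector, rad) and "tvec" (3), from world to camera coordinates, as OpenCV has them. Camera axes: x right, y down, z forward; pixel columns grow to the right and rows downward; lengths in mm; the calibration is good to about 2 mm. A picture is of the moment at which its call begins. calibration takes no time and is no camera call.
- job_done(): hands the job in, once; it reports no verdict.
Trained networks look in the newest picture that a camera, given by its name, has taken for a name from the list of things; names that differ only in an ending like _2 or _b are one class to them, and where a whole thing is asked for, a point or a joint stands for the part that bears it (a point fixed in the world has none). Each returns a list of dicts, best first, with "confidence" (0 to 1); they miss things now and then, are a little off and sometimes report something else, mostly with a low value. They report only what shows in the picture. A call takes as long as a camera call. They do not tell look-alikes from the thing itself.
- spot_in(query, camera): "rect" ([left, top, right, bottom] in pixels, round what is visible of it).
- tip_of(query, camera): "location" ([column, row] in pixels: a listed point, or the origin of a listed thing).
The state is a dict: "time_s": time; "qpos": joint angles; "qvel": joint speeds; "effort": joint torques, N m; "ee_pos": TCP position; "ee_rot": TCP orientation; "force": force on the tool from outside, world axes, zero at the start; "torque": the same for the moment, N m; "gripper_width": finger opening in mm.
Only numpy, scipy, OpenCV 4.12 (cv2) and the standard library are available. Lean on these libraries where they do the work, as an engineer would, in place of code of your own. Each camera call takes 0.05 s, during which the arm holds its last target. There are 200 camera calls.

## Working session

There is one attempt and no reset: what is moved stays moved. The work goes in short steps, Python scripts to look and compute and a shell command to move; the robot and the scene stay as the last step left them, time stands still between calls to the robot, and variables do not carry over. Pictures are saved under pics/ and viewed, about 8 in all and at most 12, crops included, and the job is handed in when it is done.

```bash
mkdir -p pics; cat > h.py <<'E'
from workcell import *
import numpy as np, cv2
def cal(n):
    c=calibration(n); return np.array(c["mtx"],float),np.array(c["rvec"],float),np.array(c["tvec"],float)
def proj(n,P):
    m,r,t=cal(n); return cv2.projectPoints(np.array(P,float).reshape(-1,1,3),r,t,m,None)[0].reshape(-1,2)
def ray(n,uv):
    m,r,t=cal(n); R=cv2.Rodrigues(r)[0]
    return -R.T@t.ravel(), R.T@np.linalg.inv(m)@np.array([uv[0],uv[1],1.])
def atz(n,uv,z):
    c,d=ray(n,uv); return c+d*(z-c[2])/d[2]
def save(n,f,crop=None,k=1):
    i=grab_frame(n)
    cv2.imwrite('pics/full_'+f,i[:,:,::-1])
    if crop: i=i[crop[1]:crop[3],crop[0]:crop[2]]
    cv2.imwrite('pics/'+f,cv2.resize(i,None,fx=k,fy=k,interpolation=cv2.INTER_CUBIC)[:,:,::-1])
E
python3 - <<'E'
from h import *
s=state();print(s['ee_pos'],s['ee_rot'],s['force'],s['time_s'])
for n in('top','side'):
    save(n,n+'1.png')
    m,r,t=cal(n);print(n,ray(n,(320,240)),m[0,0])
    for q in('wedge','scope','corner_cap','short_foot','screwdriver','multimeter','capacitor'):
        print(q,[(np.round(d['rect']).tolist(),round(d['confidence'],2)) for d in spot_in(q,n)][:5])
    for q in('wedge_back','foot_pad','corner_cap','wedge','scope'):
        print(q,[(np.round(d['location'],1).tolist(),round(d['confidence'],2)) for d in tip_of(q,n)][:5])
E
```

```text
[149.25041664 554.8178616  235.1269469 ] [-1.79900812e+02 -1.31599298e-03  1.64940398e+02] [ 0.21814061 -0.37070424  0.11652384] 0.0
top (array([ 284.61628466,  -56.13130612, 1432.44846357]), array([ 0.17704882, -0.01664598, -0.98415228])) 526.145878575271
wedge [([242.0, 164.0, 271.0, 198.0], 0.95), ([285.0, 208.0, 308.0, 256.0], 0.84), ([295.0, 302.0, 362.0, 329.0], 0.62)]
scope [([284.0, 131.0, 411.0, 209.0], 0.85)]
corner_cap [([283.0, 168.0, 305.0, 190.0], 0.85)]
short_foot [([286.0, 207.0, 308.0, 261.0], 0.19)]
screwdriver [([234.0, 212.0, 252.0, 282.0], 0.85), ([487.0, 257.0, 537.0, 290.0], 0.71)]
multimeter [([100.0, 253.0, 139.0, 329.0], 0.67)]
capacitor [([346.0, 233.0, 360.0, 252.0], 0.43)]
wedge_back [([249.1, 168.7], 0.83), ([354.1, 313.9], 0.81), ([289.7, 254.7], 0.73)]
foot_pad [([500.4, 280.0], 0.31)]
corner_cap [([289.1, 178.3], 0.67)]
wedge [([254.7, 183.1], 0.92), ([327.0, 316.4], 0.72), ([294.5, 231.9], 0.65)]
scope [([344.1, 179.7], 0.67)]
side (array([  141.4579434 , -1210.58827072,  1054.84732216]), array([ 0.23840208,  0.75411453, -0.61204899])) 600.7484873710887
wedge [([310.0, 254.0, 360.0, 267.0], 0.74), ([242.0, 271.0, 279.0, 320.0], 0.55)]
scope [([359.0, 196.0, 463.0, 325.0], 0.78)]
corner_cap [([363.0, 199.0, 382.0, 218.0], 0.58)]
short_foot []
screwdriver [([276.0, 221.0, 334.0, 238.0], 0.71)]
multimeter [([212.0, 166.0, 274.0, 193.0], 0.86)]
capacitor [([332.0, 281.0, 349.0, 303.0], 0.89)]
wedge_back [([305.7, 260.2], 0.96), ([266.6, 315.3], 0.71)]
foot_pad [([366.5, 254.4], 0.5), ([359.4, 253.1], 0.2)]
corner_cap [([371.8, 205.2], 0.67)]
wedge [([333.1, 261.2], 0.74), ([367.2, 229.6], 0.43)]
scope [([402.7, 283.6], 0.65), ([304.5, 230.4], 0.22)]
```

View pics/top1.png

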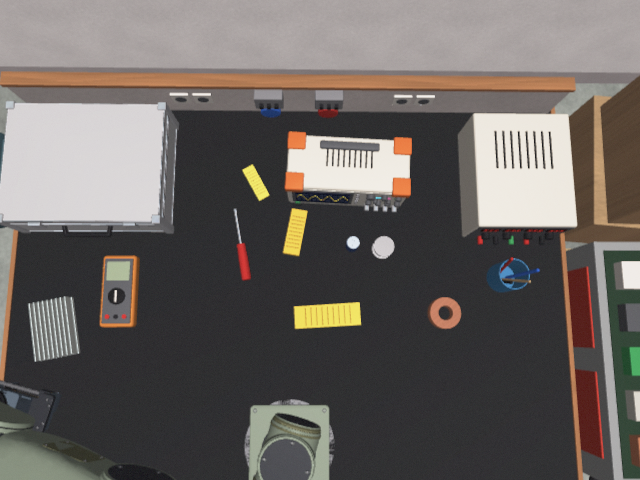

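View pics/side1.png

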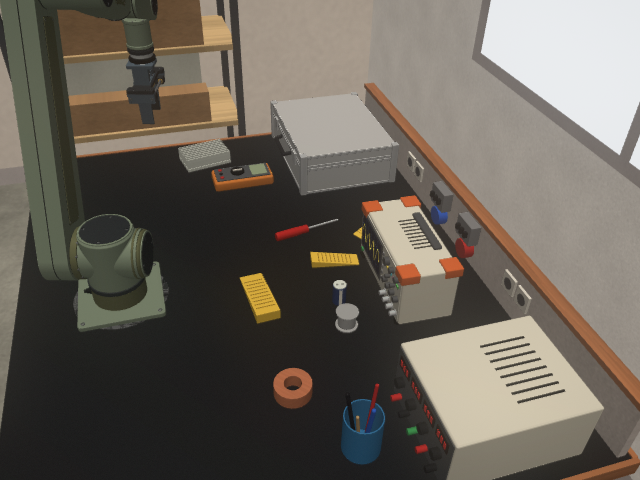

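The top view shows three yellow wedges: (255,183) left of the scope, (295,232) in front of the short foot, and (327,316) nearest the robot. By size and place, (295,232) looks like the middle one. I'll measure all three and check in an enlarged crop.

```bash
python3 - <<'E'
from h import *
top=cv2.imread('pics/full_top1.png'); side=cv2.imread('pics/full_side1.png')
for n,im in(('top',top),('side',side)):
    h=cv2.cvtColor(im,cv2.COLOR_BGR2HSV)
    m=cv2.inRange(h,(20,120,90),(35,255,255))
    k,l,st,ce=cv2.connectedComponentsWithStats(m)
    for i in range(1,k):
        if st[i,4]<60: continue
        c=cv2.findContours((l==i).astype(np.uint8),0,1)[0][0].reshape(-1,2)
        W=np.array([atz(n,p,10)[:2] for p in c],np.float32)
        r=cv2.minAreaRect(W);print(n,st[i],np.round(r[0]),np.round(r[1]),round(r[2],1))
        if n=='top' or 1: 
            print('  corners px',np.round(cv2.boxPoints(cv2.minAreaRect(c.astype(np.float32)))).tolist())
    o=cv2.inRange(h,(5,170,120),(14,255,255))
    k,l,st,ce=cv2.connectedComponentsWithStats(o)
    for i in range(1,k):
        if st[i,4]<60: continue
        print(n,'orange',st[i],np.round(ce[i],1),np.round(atz(n,ce[i],170)))
cv2.imwrite('pics/c.png',np.hstack([cv2.resize(top[150:270,225:325],(400,480),interpolation=2),cv2.resize(side[190:280,300:375],(400,480),interpolation=2)]))
E
```

```text
top [242 164  28  37 470] [704. 100.] [104.  36.] 29.1
  corners px [[241.0, 169.0], [252.0, 163.0], [270.0, 195.0], [258.0, 201.0]]
top [283 208  25  48 804] [564. -11.] [ 47. 131.] 79.6
  corners px [[282.0, 253.0], [291.0, 207.0], [308.0, 210.0], [299.0, 256.0]]
top [ 293  302   68   27 1579] [336. -99.] [ 63. 180.] 3.8
  corners px [[293.0, 306.0], [359.0, 301.0], [361.0, 325.0], [294.0, 329.0]]
top orange [288 131  18  18 281] [296.2 139.6] [768. -17. 170.]
top orange [394 137  18  18 296] [402.5 145.3] [ 755. -285.  170.]
top orange [285 172  18  19 296] [293.5 181.2] [660. -11. 170.]
top orange [393 178  18  19 308] [401.4 186.9] [ 647. -280.  170.]
top orange [100 256  37  71 396] [127.  293.1] [381. 382. 170.]
side [353 224  12  15  70] [669.  91.] [70. 26.] 62.4
  corners px [[352.0, 236.0], [356.0, 222.0], [364.0, 224.0], [361.0, 238.0]]
side [310 252  49  16 636] [562. -12.] [ 65. 129.] 78.6
  corners px [[310.0, 252.0], [358.0, 252.0], [358.0, 267.0], [310.0, 267.0]]
side [ 240  273   40   50 1204] [ 336. -105.] [ 65. 178.] 3.3
  corners px [[239.0, 277.0], [263.0, 268.0], [282.0, 316.0], [258.0, 325.0]]
side orange [212 163  61  25 333] [240.2 180. ] [352. 195. 170.]
side orange [400 196  21  11 161] [410.2 200.8] [765. -21. 170.]
side orange [362 200  21  14 174] [371.6 205.9] [657. -17. 170.]
side orange [440 257  24  18 263] [451.9 265.1] [ 752. -290.  170.]
side orange [397 264  23  19 267] [407.8 271.9] [ 644. -286.  170.]
```

View pics/c.png

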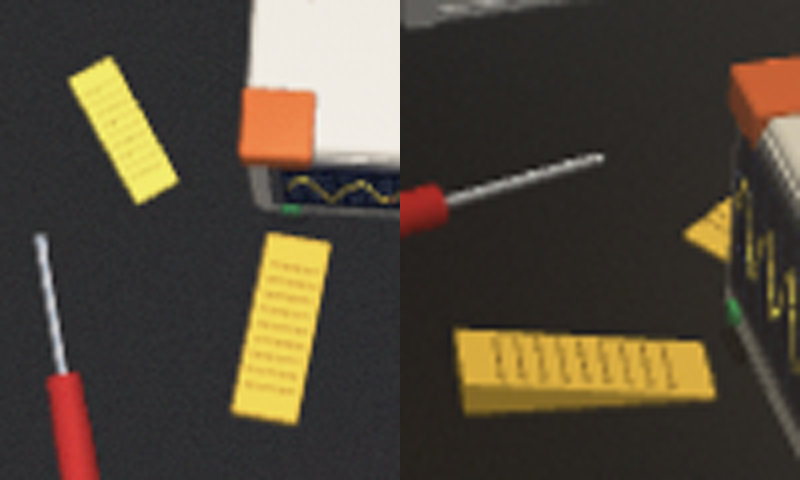

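Lengths measure 104, 131 and 180 mm, so (295,232) is the 130 mm middle wedge. Its thin end faces the scope. From both views, the scope is at about (707,-150) with yaw -2.8°, the foot at about (651,-16), and the wedge at about (563,-11) with yaw -10.5°. I'll push with two fingertips set about 16 mm apart, flush on the back face, which also squares the wedge up.

```bash
cat > to.py <<'E'
import sys
from h import *
from scipy.spatial.transform import Rotation as R
s=state(); x,y,z,yaw=map(float,sys.argv[1:5])
r0=R.from_euler('xyz',s['ee_rot'],degrees=True); r1=R.from_euler('xyz',[180,0,yaw],degrees=True)
d=np.array([x,y,z])-s['ee_pos']
print(np.round(s['ee_pos'],1),np.round(s['force'],2),s['time_s'],'shift',np.round(r0.inv().apply(d)/500,4),'turn',np.round((r0.inv()*r1).as_rotvec()/(np.pi/2),4))
E
python3 to.py 450 -8 150 177.2; python3 -c "
from h import *
print(proj('top',[[651,-16,8]]),proj('side',[[651,-16,8]]))"
```

```text
[149.4 555.3 236. ] [-0.11 -0.32  0.86] 1.3 shift [-0.8732 -0.9317  0.1719] turn [ 0.      0.     -0.1362]
[[296.99187962 200.94052513]] [[365.06401329 254.42954833]]
```

```bash
python3 -m jog '-0.873 -0.932 0.172 0 0 -0.136;-0.873 -0.932 0.172 0 0 -0.136;-0.873 -0.932 0.172 0 0 -0.136;-0.873 -0.932 0.172 0 0 -0.136;-0.873 -0.932 0.172 0 0 -0.136;-0.873 -0.932 0.172 0 0 -0.136;-0.873 -0.932 0.172 0 0 -0.136;-0.873 -0.932 0.172 0 0 -0.136;-0.873 -0.932 0.172 0 0 -0.136;-0.873 -0.932 0.172 0 0 -0.136;-0.873 -0.932 0.172 0 0 -0.136;-0.873 -0.932 0.172 0 0 -0.136;-0.873 -0.932 0.172 0 0 -0.136;-0.873 -0.932 0.172 0 0 -0.136;-0.873 -0.932 0.172 0 0 -0.136;-0.873 -0.932 0.172 0 0 -0.136;-0.873 -0.932 0.172 0 0 -0.136;-0.873 -0.932 0.172 0 0 -0.136;-0.873 -0.932 0.172 0 0 -0.136;-0.873 -0.932 0.172 0 0 -0.136' -0.65; python3 to.py 460 -8 27 177.2
```

```text
time_s: 2.97
ee_pos: [449.2, -7.1, 150.1]
ee_rot: [180.0, -0.0, 177.3]
force: [0.6, 0.1, 0.6]
gripper_width: 15.5
[449.2  -7.1 150.1] [0.6  0.08 0.58] 2.9667 shift [-0.0216 -0.0009  0.2463] turn [ 0.0003 -0.0001  0.0007]
```

```bash
python3 -m jog '-0.01 0 0.083;-0.01 0 0.166 0 0 0' >/dev/null 2>&1; python3 -m jog '-0.01 0 0.083 0 0 0;-0.01 0 0.166 0 0 0;-0.01 0 0.225 0 0 0;-0.01 0 0.246 0 0 0;-0.01 0 0.246 0 0 0;-0.01 0 0.246 0 0 0'; python3 to.py 480 -8 27 177.2
```

```text
time_s: 3.47
ee_pos: [454.0, -6.3, 27.2]
ee_rot: [180.0, -0.0, 177.4]
force: [1.0, -0.6, 0.7]
gripper_width: 16.0
[454.   -6.3  27.2] [ 1.02 -0.61  0.69] 3.4667 shift [-0.0522 -0.0011  0.0004] turn [ 0.0003 -0.0005  0.0019]
```

```bash
python3 -m jog '-0.02 0 0 0 0 0.001;-0.036 0 0 0 0 0.001;-0.044 0 0 0 0 0.001;-0.05 0 0 0 0 0.001;-0.056 0 0 0 0 0.001;-0.062 0 0 0 0 0.001;-0.068 0 0 0 0 0.001;-0.068 0 0 0 0 0.001'; cat > w.py <<'E'
import sys
from h import *
f=sys.argv[1]
for n in('top','side'):
    im=grab_frame(n)[:,:,::-1].copy(); cv2.imwrite(f'pics/{n}_{f}.png',im)
    m=cv2.inRange(cv2.cvtColor(im,cv2.COLOR_BGR2HSV),(20,120,90),(35,255,255))
    R=(275,195,320,270) if n=='top' else (300,235,380,285)
    q=np.zeros_like(m); q[R[1]:R[3],R[0]:R[2]]=m[R[1]:R[3],R[0]:R[2]]
    k,l,st,ce=cv2.connectedComponentsWithStats(q); i=1+np.argmax(st[1:,4])
    c=cv2.findContours((l==i).astype(np.uint8),0,1)[0][0].reshape(-1,2)
    r=cv2.minAreaRect(np.array([atz(n,p,10)[:2] for p in c],np.float32)); print(n,st[i],np.round(r[0]),np.round(r[1]),round(r[2],1))
t=cv2.imread(f'pics/top_{f}.png')[175:275,245:345]; s=cv2.imread(f'pics/side_{f}.png')[195:295,290:390]
cv2.imwrite(f'pics/b_{f}.png',np.hstack([cv2.resize(t,(400,400),interpolation=2),cv2.resize(s,(400,400),interpolation=2)]))
E
python3 w.py a
```

```text
time_s: 4.13
ee_pos: [488.6, -7.9, 27.2]
ee_rot: [180.0, 0.0, 177.3]
force: [0.8, 0.2, 0.2]
gripper_width: 16.1
top [288 205  18  14 220] [620. -15.] [37. 47.] 0.3
side [315 252  47  15 512] [570. -13.] [ 57. 128.] 81.4
```

View pics/b_a.png

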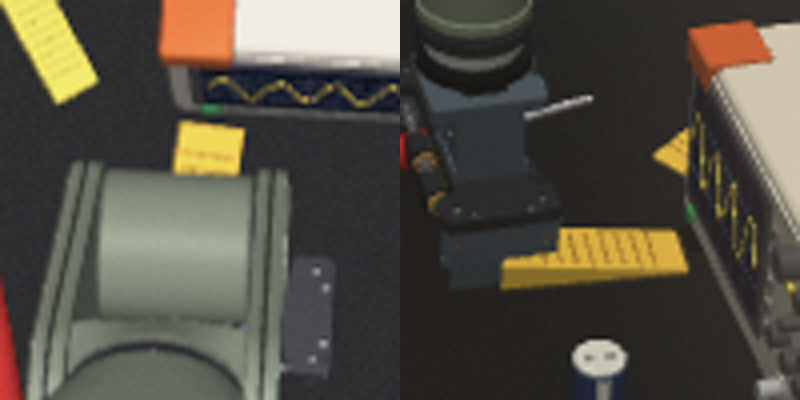

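Wedge is rotating square against the fingers; thin end at top px (289–306, 206), just short of the foot. I'll push another 6 mm and check alignment again.

```bash
python3 -m jog '-0.006 0 0 0 0 0.001;-0.012 0 0 0 0 0.001;-0.012 0 0 0 0 0.001'; cat >> w.py <<'E'
t=cv2.imread(f'pics/top_{f}.png'); m=cv2.inRange(cv2.cvtColor(t,cv2.COLOR_BGR2HSV),(20,120,90),(35,255,255))
for v in range(198,222):
    u=np.where(m[v,275:325])[0]+275
    if len(u)>8:
        z=4; a,b=atz('top',(u[0]-.5,v),z),atz('top',(u[-1]+.5,v),z); print(v,np.round([a[0],a[1],b[1],(a[1]+b[1])/2],1))
E
python3 w.py b
```

```text
time_s: 4.48
ee_pos: [495.1, -8.2, 27.2]
ee_rot: [180.0, 0.1, 177.2]
force: [-0.4, -0.5, 0.0]
gripper_width: 15.8
top [287 203  18  13 202] [626. -13.] [47. 34.] 84.5
side [317 251  47  16 506] [576. -11.] [ 59. 129.] 83.7
204 [643.1  10.5 -31.3 -10.4]
205 [640.2  10.4 -36.9 -13.2]
206 [637.4  10.4 -36.9 -13.3]
207 [634.5  10.4 -36.9 -13.3]
208 [631.6  10.3 -37.  -13.3]
209 [628.8  10.3 -37.  -13.3]
210 [625.9  10.3 -37.  -13.4]
211 [623.1  10.2 -37.  -13.4]
212 [620.2  13.  -37.  -12. ]
213 [617.4  12.9 -34.3 -10.7]
214 [614.5  12.9 -34.3 -10.7]
215 [611.7   1.8 -34.3 -16.3]
```

```bash
python3 -m jog '-0.006 0 0 0 0 0.001;-0.012 -0.001 0 0 0 0.001;-0.018 -0.001 0 0 0 0.001;-0.024 -0.002 0 0 0 0.001;-0.03 -0.002 0 0 0 0.001;-0.03 -0.002 0 0 0 0.001'; python3 w.py c|head -14
```

```text
time_s: 5.08
ee_pos: [510.6, -10.0, 27.2]
ee_rot: [180.0, 0.1, 177.1]
force: [-0.2, 0.0, -0.2]
gripper_width: 16.3
top [286 199  17  10 104] [643.  -8.] [26. 44.] 0.3
side [323 250  44  16 430] [587.  -9.] [ 57. 122.] 87.1
203 [645.9  16.1 -31.3  -7.6]
204 [643.1  16.  -31.3  -7.6]
205 [640.2  16.  -31.3  -7.7]
206 [637.3  16.  -31.4  -7.7]
207 [634.5  13.1 -31.4  -9.1]
208 [631.6  10.3 -31.4 -10.5]
```

```bash
python3 -m jog '-0.004 0 0 0 0 0;-0.008 0 0 0 0 0;-0.008 0 0 0 0 0'
```

```text
time_s: 5.43
ee_pos: [514.4, -10.1, 27.2]
ee_rot: [180.0, 0.1, 177.1]
force: [-0.3, 1.4, -0.6]
gripper_width: 16.0
```

```bash
python3 w.py d|head -9; python3 -c "
from h import *
for n in('top','side'):
  print(n,[(np.round(d['location'],1).tolist(),round(d['confidence'],2)) for q in('foot_pad','corner_cap','wedge') for d in tip_of(q,n)])"
```

```text
top [286 198  17   9  73] [647.  -8.] [23. 44.] 0.4
side [325 249  42  17 411] [590. -10.] [ 57. 117.] 87.1
203 [645.9  16.1 -31.3  -7.6]
204 [643.1  16.  -31.3  -7.6]
205 [640.2  16.  -31.3  -7.7]
206 [637.3  13.2 -31.4  -9.1]
top [([291.7, 179.5], 0.72), ([257.2, 185.5], 0.93), ([326.9, 315.5], 0.6)]
side [([309.0, 232.2], 0.52), ([368.6, 256.5], 0.43), ([371.2, 206.6], 0.53), ([362.5, 255.5], 0.2), ([261.4, 295.5], 0.62), ([347.6, 325.0], 0.62), ([342.5, 259.6], 0.56), ([367.3, 224.6], 0.37)]
```

View pics/b_d.png

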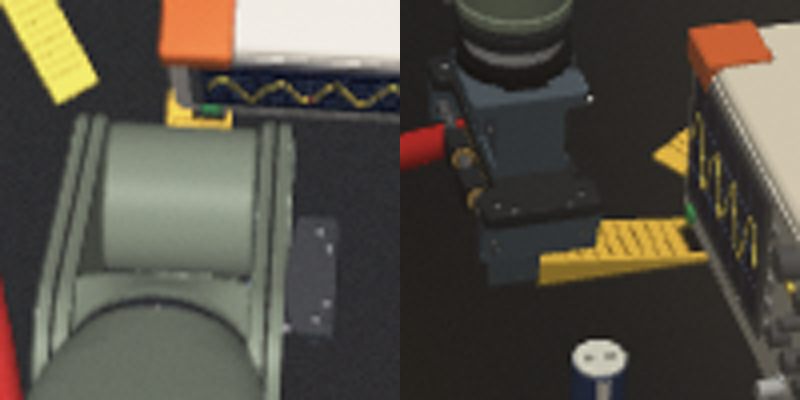

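The wedge is square (yaw ≈ -2.5°), but its centreline (y ≈ -8) lies about 7 mm left of the foot (y ≈ -16); in the top crop its left edge pokes out past the case. I'll back off, nudge it sideways at its centre of mass, then finish the push.

```bash
python3 -m jog '0.02 0 0 0 0 0;0.02 0 -0.08 0 0 0;-0.03 0.06 -0.08 0 0 0;-0.09 0.126 -0.08 0 0 0;-0.109 0.126 -0.06 0 0 0;-0.109 0.126 -0.01 0 0 0;-0.109 0.126 0 0 0 0;-0.109 0.126 0 0 0 0;-0.109 0.126 0 0 0 0'
```

```text
time_s: 6.58
ee_pos: [570.5, 49.8, 27.3]
ee_rot: [180.0, -0.0, 177.1]
force: [0.5, -0.4, 0.5]
gripper_width: 16.0
```

```bash
python3 w.py e|head -2; python3 -m jog '0 -0.012 0 0 0 0;0 -0.02 0 0 0 0;0 -0.026 0 0 0 0;0 -0.032 0 0 0 0;0 -0.035 0 0 0 0;0 -0.035 0 0 0 0'; python3 w.py f
```

```text
top [290 236  11   8  75] [542. -12.] [20. 28.] 0.3
side [321 249  46  17 565] [589. -13.] [ 66. 123.] 77.2
time_s: 7.18
ee_pos: [570.8, 31.8, 28.5]
ee_rot: [180.0, 0.1, 177.0]
force: [-0.0, 0.9, -0.9]
gripper_width: 16.3
top [297 236   6   8  36] [542. -24.] [20. 14.] 0.3
side [321 250  46  17 566] [589.  -9.] [ 67. 120.] 85.5
```

View pics/b_f.png

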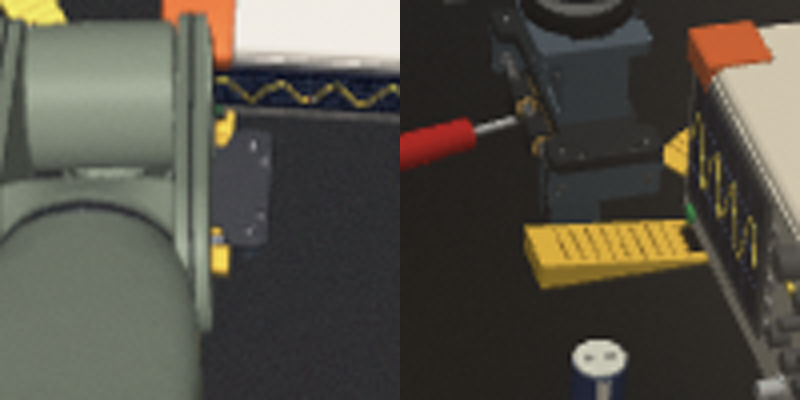

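Contact made (Fy ≈ 0.9 N). The arm hides the wedge, so I'll withdraw and look unobstructed.

```bash
python3 -m jog '0 0.03 0 0 0 0;0 0.06 0 0 0 0;0.08 0.06 -0.08 0 0 0;0.16 0.06 -0.1 0 0 0;0.22 0.06 -0.1 0 0 0;0.3 0.06 -0.1 0 0 0;0.3 0.06 -0.1 0 0 0'; python3 w.py g; python3 - <<'E'
from h import *
im=cv2.imread('pics/top_g.png')[170:270,250:350]; 
L=lambda P:[tuple(((p-[250,170])*8+4).astype(int)) for p in proj('top',P)]
im=cv2.resize(im,(800,800),interpolation=2)
c,s=np.cos(np.radians(-2.8)),np.sin(np.radians(-2.8)); F=np.array([651,-16])
g=lambda a,b,z:[*(F+[c*a-s*b,s*a+c*b]),z]
for P in([g(-12,-12,7),g(-12,12,7),g(12,12,7),g(12,-12,7)],[g(-130,-22,0),g(-130,22,0),g(0,22,0),g(0,-22,0)],[g(-13,-18,170),g(-13,28,170),g(33,28,170),g(33,-18,170)],[g(-7,25,16),g(-7,-100,16)]):
    cv2.polylines(im,[np.array(L(P))],True,(255,0,255),1)
cv2.imwrite('pics/ov.png',im[0:600])
E
```

```text
time_s: 7.87
ee_pos: [411.2, 69.1, 76.5]
ee_rot: [-179.9, -0.7, 177.1]
force: [-1.7, 0.4, -0.8]
gripper_width: 15.9
top [285 198  19  46 703] [595.  -8.] [ 47. 127.] 88.4
side [321 250  46  17 565] [589.  -8.] [ 68. 119.] 87.6
203 [645.9  13.3 -34.1 -10.4]
204 [643.1  13.3 -34.1 -10.4]
205 [640.2  13.2 -34.1 -10.5]
206 [637.3  13.2 -34.1 -10.5]
207 [634.5  13.1 -34.2 -10.5]
208 [631.6  13.1 -34.2 -10.5]
209 [628.8  13.1 -34.2 -10.6]
210 [625.9  13.  -34.2 -10.6]
211 [623.1  13.  -34.2 -10.6]
212 [620.2  15.8 -31.5  -7.9]
213 [617.4  15.7 -31.5  -7.9]
214 [614.5  15.7 -31.5  -7.9]
215 [611.7  15.6 -31.5  -7.9]
216 [608.8  15.6 -31.6  -8. ]
217 [606.   15.6 -31.6  -8. ]
218 [603.1  15.5 -31.6  -8. ]
219 [600.3  15.5 -31.6  -8.1]
220 [597.5  15.5 -31.6  -8.1]
221 [594.6  15.4 -31.7  -8.1]
```

View pics/ov.png

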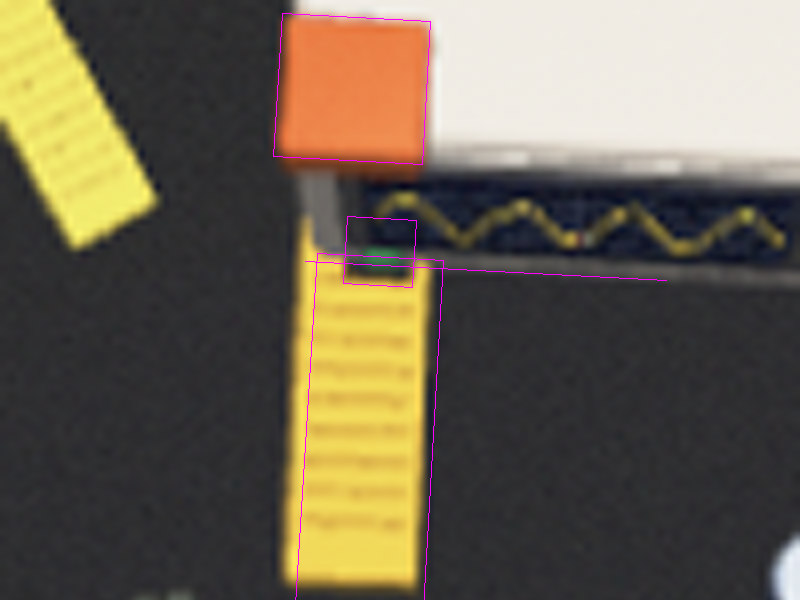

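Now clear: the pad's front edge shows at crop (348–410, 275), fully inside the wedge's width (300–428), and the yaw matches. The wedge is still about 5 mm left of centre, so one more small nudge.

```bash
python3 -m jog '-0.08 -0.005 0 0 0 0;-0.16 -0.01 0 0 0 0;-0.24 -0.02 0.02 0 0 0;-0.3 -0.022 0.05 0 0 0;-0.321 -0.022 0.09 0 0 0;-0.321 -0.022 0.1 0 0 0;-0.321 -0.022 0.1 0 0 0;-0.321 -0.022 0.1 0 0 0'; python3 to.py 571 26.5 27 177.2
```

```text
time_s: 8.63
ee_pos: [580.1, 50.7, 28.0]
ee_rot: [180.0, 0.0, 177.1]
force: [-0.6, 0.6, -0.1]
gripper_width: 15.7
[580.1  50.7  28. ] [-0.6  0.6 -0.1] 8.6333 shift [ 0.0157 -0.0493  0.002 ] turn [ 0.0001  0.0001 -0.001 ]
```

```bash
python3 -m jog '0.007 -0.015 0.002 0 0 0;0.007 -0.026 0.002 0 0 0;0.007 -0.034 0.002 0 0 0;0.007 -0.042 0.002 0 0 0;0.007 -0.049 0.002 0 0 0;0.007 -0.049 0.002 0 0 0;0.007 -0.049 0.002 0 0 0'; python3 -m jog '0 0.03 0 0 0 0;0 0.06 0 0 0 0;0.08 0.06 -0.08 0 0 0;0.16 0.06 -0.1 0 0 0;0.22 0.04 -0.1 0 0 0;0.27 0 -0.1 0 0 0;0.28 -0.04 -0.1 0 0 0;0.28 -0.06 -0.1 0 0 0;0.28 -0.06 -0.1 0 0 0'; python3 w.py h|head -12
```

```text
time_s: 9.22
ee_pos: [575.4, 26.1, 27.3]
ee_rot: [180.0, 0.0, 177.1]
force: [-0.5, 0.8, -0.1]
gripper_width: 15.9
time_s: 9.97
ee_pos: [434.6, 2.1, 77.6]
ee_rot: [-180.0, 0.1, 177.0]
force: [1.1, 0.1, 0.4]
gripper_width: 16.0
top [288 202  18  41 623] [592. -14.] [ 47. 113.] 87.8
side [322 251  46  17 565] [589. -15.] [ 64. 119.] 87.6
203 [646.    7.7 -39.7 -16. ]
204 [643.1   7.7 -39.7 -16. ]
205 [640.2   7.7 -39.7 -16. ]
206 [637.4   7.6 -39.7 -16. ]
207 [634.5   7.6 -39.7 -16.1]
208 [631.7   7.6 -39.7 -16.1]
209 [628.8   7.5 -39.8 -16.1]
210 [626.    7.5 -39.8 -16.1]
211 [623.1   7.5 -39.8 -16.2]
212 [620.3   7.4 -39.8 -16.2]
```

Centreline now at y ≈ -16, matching the foot. Going behind the back face for the final push.

```bash
python3 -m jog '-0.06 -0.015 0.05 0 0 0;-0.09 -0.015 0.1 0 0 0;-0.11 -0.015 0.101 0 0 0;-0.12 -0.015 0.101 0 0 0;-0.131 -0.015 0.101 0 0 0;-0.131 -0.015 0.101 0 0 0;-0.131 -0.015 0.101 0 0 0'
```

```text
time_s: 10.65
ee_pos: [501.0, -7.3, 28.0]
ee_rot: [180.0, 0.2, 177.0]
force: [-0.6, -0.2, 0.5]
gripper_width: 16.0
```

```bash
python3 -m jog '-0.008 0 0 0 0 0;-0.016 0 0 0 0 0;-0.024 0 0 0 0 0;-0.03 0 0 0 0 0;-0.03 0 0 0 0 0'
```

```text
time_s: 11.07
ee_pos: [516.7, -8.2, 28.3]
ee_rot: [180.0, 0.2, 177.0]
force: [0.7, -0.1, 0.5]
gripper_width: 15.7
```

Now 2 mm steps, watching Fx.

```bash
python3 -m jog '-0.002 0 0.002 0 0 0;-0.004 0 0.002 0 0 0;-0.004 0 0.002 0 0 0'
```

```text
time_s: 11.32
ee_pos: [518.4, -8.3, 27.1]
ee_rot: [180.0, 0.2, 177.0]
force: [-1.2, 1.0, -0.1]
gripper_width: 15.6
```

```bash
python3 -m jog '-0.002 0 0 0 0 0;-0.004 0 0 0 0 0;-0.004 0 0 0 0 0'
```

```text
time_s: 11.57
ee_pos: [520.7, -8.4, 27.1]
ee_rot: [180.0, 0.2, 177.0]
force: [-0.7, 0.0, 0.0]
gripper_width: 15.7
```

```bash
python3 -m jog '-0.002 0 0 0 0 0;-0.004 0 0 0 0 0;-0.004 0 0 0 0 0'
```

```text
time_s: 11.82
ee_pos: [523.1, -8.5, 27.1]
ee_rot: [180.0, 0.3, 177.0]
force: [-0.2, 0.1, -0.4]
gripper_width: 15.8
```

```bash
python3 -m jog '-0.002 0 0 0 0 0;-0.004 0 0 0 0 0;-0.004 0 0 0 0 0'
```

```text
time_s: 12.07
ee_pos: [525.4, -8.7, 27.1]
ee_rot: [180.0, 0.3, 177.0]
force: [-0.2, 0.5, 0.2]
gripper_width: 16.0
```

```bash
python3 -m jog '-0.002 0 0 0 0 0;-0.004 0 0 0 0 0;-0.004 0 0 0 0 0'
```

```text
time_s: 12.32
ee_pos: [527.7, -8.8, 27.1]
ee_rot: [180.0, 0.3, 177.0]
force: [-0.6, -0.8, -0.9]
gripper_width: 15.7
```

```bash
python3 -m jog '-0.002 0 0 0 0 0;-0.004 0 0 0 0 0;-0.004 0 0 0 0 0'
```

```text
time_s: 12.57
ee_pos: [528.8, -8.9, 27.0]
ee_rot: [180.0, 0.2, 177.0]
force: [-4.0, 0.2, 2.0]
gripper_width: 16.0
```

Force is climbing (Fx -4 N), so the foot is bearing. Smaller steps now.

```bash
python3 -m jog '-0.002 0 0 0 0 0;-0.002 0 0 0 0 0;-0.002 0 0 0 0 0'
```

```text
time_s: 12.82
ee_pos: [528.9, -8.9, 27.0]
ee_rot: [180.0, 0.1, 177.0]
force: [-5.5, -0.2, 4.2]
gripper_width: 16.1
```

```bash
python3 -m jog '-0.004 0 0 0 0 0;-0.004 0 0 0 0 0;-0.004 0 0 0 0 0'
```

```text
time_s: 13.07
ee_pos: [529.3, -8.9, 26.9]
ee_rot: [180.0, -0.1, 177.0]
force: [-6.1, -0.7, 5.0]
gripper_width: 15.7
```

```bash
python3 -m jog '-0.006 0 -0.001 0 0 0;-0.006 0 -0.001 0 0 0;-0.006 0 -0.001 0 0 0'
```

```text
time_s: 13.32
ee_pos: [530.0, -9.0, 27.0]
ee_rot: [180.0, -0.4, 177.0]
force: [-6.7, 0.7, 4.0]
gripper_width: 15.8
```

```bash
python3 -m jog '-0.008 0 -0.001 0 0 0;-0.008 0 -0.001 0 0 0;-0.008 0 -0.001 0 0 0'; python3 w.py i|head -2
```

```text
time_s: 13.57
ee_pos: [530.2, -9.0, 27.0]
ee_rot: [180.0, -0.9, 177.0]
force: [-10.8, 0.9, 7.3]
gripper_width: 15.8
top [299 195   1   1   1] [668. -21.] [0. 0.] 0.0
side [330 251  38  17 416] [596. -20.] [ 58. 104.] 87.0
```

Fx reached -10.8 N and the wedge stalled at TCP x = 530.2, so it is snug. I'll withdraw and check with pictures before pressing.

```bash
python3 -m jog '0.02 0 0 0 0 0;0.06 0 -0.02 0 0 0;0.12 0 -0.1 0 0 0;0.18 0 -0.18 0 0 0;0.22 0 -0.26 0 0 0;0.22 0 -0.34 0 0 0;0.22 0 -0.42 0 0 0;0.22 0 -0.46 0 0 0;0.22 0 -0.46 0 0 0;0.22 0 -0.46 0 0 0' -1; python3 w.py j|head -12; python3 - <<'E'
from h import *
for n in('top','side'):
    im=cv2.imread(f'pics/{n}_j.png'); o=cv2.inRange(cv2.cvtColor(im,cv2.COLOR_BGR2HSV),(5,170,120),(14,255,255))
    k,l,st,ce=cv2.connectedComponentsWithStats(o)
    for i in range(1,k):
        if st[i,4]>60: print(n,np.round(ce[i],1),np.round(atz(n,ce[i],170)))
E
```

```text
time_s: 14.5
ee_pos: [426.2, -3.6, 261.1]
ee_rot: [180.0, -0.4, 177.0]
force: [0.4, 0.1, -1.4]
gripper_width: 0.0
top [289 202  18  24 354] [615. -17.] [47. 63.] 86.4
side [327 251  41  17 509] [596. -16.] [ 66. 104.] 87.0
204 [643.1   4.9 -42.5 -18.8]
205 [640.3   4.9 -42.5 -18.8]
206 [637.4   4.8 -42.5 -18.8]
207 [634.5   4.8 -42.5 -18.9]
208 [631.7   4.8 -42.5 -18.9]
209 [628.8   4.7 -42.5 -18.9]
210 [626.    4.7 -42.6 -18.9]
211 [623.1   7.5 -42.6 -17.6]
212 [620.3   7.4 -39.8 -16.2]
213 [617.4   7.4 -39.8 -16.2]
top [296.1 139.3] [769. -17. 170.]
top [402.5 145.2] [ 756. -285.  170.]
top [293.6 181. ] [660. -12. 170.]
top [401.4 186.7] [ 647. -280.  170.]
top [126.8 293.1] [381. 382. 170.]
side [239.  180.4] [348. 194. 170.]
side [410.7 200.9] [766. -21. 170.]
side [372.  205.7] [659. -16. 170.]
side [452.4 265.7] [ 752. -293.  170.]
side [408.4 271.9] [ 646. -286.  170.]
```

View pics/b_j.png

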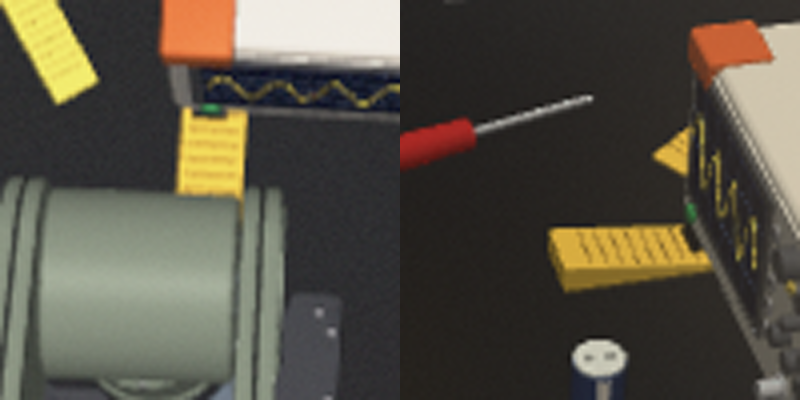

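```bash
python3 to.py 658 -13 205 177.2
```

```text
[424.1  -3.5 258. ] [-0.87 -0.13 -0.22] 14.6 shift [-0.4698  0.0053  0.0987] turn [ 0.0002 -0.0099 -0.0019]
```

The scope moved ≤1 mm. The pad (crop x 195–228) sits within the wedge (182–247), nearly centred. Now pressing the cap.

```bash
python3 -m jog '-0.08 0 0 0 0 0;-0.16 0 0 0 0 0;-0.24 0 0 0 0 0;-0.32 0.005 0 0 0 0;-0.4 0.005 0.02 0 0 0;-0.45 0.005 0.05 0 -0.01 0;-0.47 0.005 0.08 0 -0.01 0;-0.47 0.005 0.098 0 -0.01 0;-0.47 0.005 0.098 0 -0.01 0;-0.47 0.005 0.098 0 -0.01 0'; python3 to.py 658 -13 192 177.2
```

```text
time_s: 15.43
ee_pos: [656.2, -13.1, 204.2]
ee_rot: [180.0, -0.2, 177.0]
force: [0.4, 0.9, 0.6]
gripper_width: 0.2
[656.2 -13.1 204.2] [0.44 0.89 0.57] 15.4333 shift [-0.0037  0.0004  0.0245] turn [ 0.0002 -0.0023 -0.002 ]
```

```bash
python3 -m jog '-0.004 0 0.01 0 0 0;-0.004 0 0.018 0 0 0;-0.004 0 0.022 0 0 0;-0.004 0 0.022 0 0 0'
```

```text
time_s: 15.77
ee_pos: [657.5, -13.1, 193.4]
ee_rot: [180.0, -0.2, 177.0]
force: [-0.7, 0.4, -0.9]
gripper_width: 0.7
```

```bash
python3 -m jog '0 0 0.002 0 0 0;0 0 0.004 0 0 0;0 0 0.004 0 0 0'
```

```text
time_s: 16.02
ee_pos: [657.5, -13.1, 192.3]
ee_rot: [180.0, -0.2, 177.0]
force: [-1.7, 0.3, 3.5]
gripper_width: 0.5
```

```bash
python3 -m jog '0 0 0.003 0 0 0;0 0 0.004 0 0 0;0 0 0.004 0 0 0'
```

```text
time_s: 16.27
ee_pos: [657.4, -13.1, 192.2]
ee_rot: [180.0, -0.1, 177.0]
force: [-3.5, -0.3, 8.4]
gripper_width: 0.3
```

Stiff: 8.4 N with only 0.1 mm sink. A little firmer, then hold.

```bash
python3 -m jog '0.001 0 0.005 0 0 0;0.001 0 0.005 0 0 0;0.001 0 0.005 0 0 0;0.001 0 0.005 0 0 0;0.001 0 0.005 0 0 0;0.001 0 0.005 0 0 0'; python3 -c "
from h import *
print(state()['force'])"
```

```text
time_s: 16.77
ee_pos: [657.4, -13.1, 192.2]
ee_rot: [180.0, 0.1, 177.0]
force: [-1.7, 0.1, 9.4]
gripper_width: -0.2
[-1.65711573  0.11294212  9.44624832]
```

Held 9.4 N with no sinking. Coming away: straight up, then back.

```bash
python3 -m jog '0 0 -0.03 0 0 0;0 0 -0.08 0 0 0;0.04 0 -0.14 0 0 0;0.12 0.06 -0.16 0 0 0;0.2 0.12 -0.16 0 0 0;0.28 0.2 -0.16 0 0 0;0.34 0.28 -0.16 0 0 0;0.4 0.36 -0.16 0 0 0;0.44 0.44 -0.16 0 0 0;0.46 0.5 -0.16 0 0 0;0.46 0.54 -0.16 0 0 0;0.46 0.54 -0.16 0 0 0;0.46 0.54 -0.16 0 0 0'; python3 w.py k|head -6;  python3 - <<'E'
from h import *
for n in('top','side'):
    im=cv2.imread(f'pics/{n}_k.png'); o=cv2.inRange(cv2.cvtColor(im,cv2.COLOR_BGR2HSV),(5,170,120),(14,255,255))
    k,l,st,ce=cv2.connectedComponentsWithStats(o)
    for i in range(1,k):
        if st[i,4]>60: print(n,np.round(ce[i],1),np.round(atz(n,ce[i],170)))
E
```

```text
time_s: 17.85
ee_pos: [440.4, 271.9, 272.0]
ee_rot: [179.9, 0.1, 177.3]
force: [0.1, 0.1, -0.3]
gripper_width: 0.3
top [288 202  19  37 605] [597. -16.] [ 47. 103.] 87.1
side [327 251  41  17 509] [596. -16.] [ 66. 104.] 87.0
204 [643.1   4.9 -42.5 -18.8]
205 [640.3   4.9 -42.5 -18.8]
206 [637.4   4.8 -42.5 -18.8]
207 [634.5   4.8 -42.5 -18.9]
top [296.1 139.3] [769. -17. 170.]
top [402.5 145.2] [ 756. -285.  170.]
top [293.7 181. ] [660. -12. 170.]
top [401.4 186.7] [ 647. -280.  170.]
top [133.9 286.5] [397. 366. 170.]
side [239.9 180. ] [351. 195. 170.]
side [410.7 200.8] [766. -21. 170.]
side [372.  205.7] [659. -16. 170.]
side [452.4 265.5] [ 752. -292.  170.]
side [408.4 271.9] [ 646. -286.  170.]
```

View pics/b_k.png

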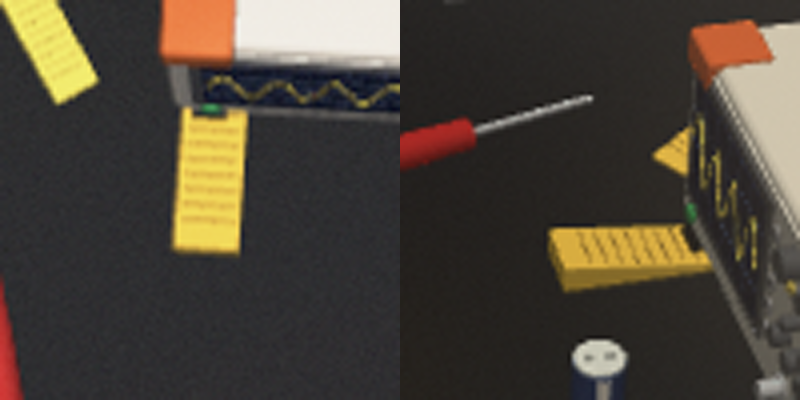

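The wedge is square under the foot and the scope is unmoved. The shift in the multimeter's top-view centroid looks like the arm covering part of it; its side-view position hasn't changed.

```bash
python3 -c "
from workcell import *
print(job_done())"
```

```text
the job is handed in; nothing more can be done
None
```

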